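Back the strip feeder off one ratchet notch

ROBOT

A 6-joint arm with a two-finger parallel gripper is mounted at the origin on a cart in front of the work surface, level with it; the furniture and walls round the work are solid. World frame = base frame: x ahead of the robot, y to its left, z up, the work surface at z = 0. Lengths are in m, angles in rad, forces in N, time in s.
With the tool pointing down it reaches from about 0.35 to 0.775 m from the base axis. Payload 5.5 kg.
Tool frame: the origin (TCP) lies at the very end of the fingers, on their centre line; the grasp point (between the pads) lies 19 mm behind it (bot.grasp_offset is the z of the grasp point in the tool frame, in m); z points along the fingers, y is the line along which they close (so a half turn about z gives the same grasp; the last joint's range is limited). The gripper opens to 85 mm and grips with 20 to 120 N. Pads are 22 mm wide; open, the fingers measure 114 mm over their backs; the gripper's body (76 mm by 85 mm) begins 54 mm behind the grasp point. The pads swing forward as they close: fully open they stand 13 mm farther back than shut.
Start: joints at [-1.395, 0.313, 0.046, 1.304, 0, 1.431], TCP at [0.179, -0.547, 0.231] pointing down, gripper open.
Joint ranges: [-2.76, 2.76], [-0.86, 1.69], [-1.03, 1.26], [-2.2, 2.34], [-1.47, 1.5], [-3.14, 3.14]. Speed limits (rad/s): [2.57, 2.57, 3.14, 3.14, 3.14, 3.14].

INTERFACE

Orientations are given as a rotation vector (axis times angle).
In Python, from plant import bot gives the robot as it stands. The module is installed in compiled form; this text tells all that it offers.
- The arm moves only by the tool send_rows, never from a script. Its argument "steps" is one flat list of numbers, 5 for each row, row after row: the shift along the tool's x, y, z in m, then the turn about the tool's z in rad, then the closure, from 0 (fully open) to 1 (shut). In form: [dx, dy, dz, spin, claw, dx, dy, dz, spin, claw, ...]. A call has 1 to 20 rows; each row is the pose to reach, as a shift and turn from the pose commanded when the call began, along the tool's axes at that moment; what a row does not reach only later rows make up. A row lasts 1/10 s, in which the tool goes at most 50 mm and 8.59 degrees, less where a joint would pass 70% of its speed; a pose out of reach is approached as far as the arm can. A call with a gripper value outside its range is refused whole. The fingers move at their own pace and stop on an object; "grip_force" is the grip in N (left out, the last holds). Time passes only in rows, so rows that repeat a pose let the fingers close. It gives the time, the measured TCP pose, the force, the opening and the grip force at its end, in the units of the state.
- bot.observe(): the state, without advancing time (a new reading comes with each control period).
- bot.read_camera(name): name is "scene" or "top" or "wrist"; returns a dict with "pixels" (400x640x3 uint8, blue, green, red), "fx", "fy", "cx", "cy" (pixels), "D" ([k1, k2, p1, p2, k3] as OpenCV has them; the pictures are not rectified), "position" and "rotation" of the camera in the world. Camera axes: x right, y down, z forward; pixel columns grow to the right and rows downward; lengths in m; the calibration is good to about 2 mm. A picture is of the moment at which its call begins. There is no depth.
- bot.finish_job(): hands the job in; it is judged then, once.
The state is a dict: "clock": time; "joint_pos": joint angles; "qvel": joint speeds; "joint_torque": joint torques, N m; "position": TCP position; "tool_rot": TCP orientation; "force": force on the tool from outside, world axes, zero at the start; "wrist_torque": the same for the moment, N m; "finger_gap": opening from 0.0 (shut) to 1.0 (fully open); "grip_force": force on a finger pad.
Only numpy, scipy, OpenCV 4.12 (cv2) and the standard library are available. Lean on these libraries where they do the work, as an engineer would, in place of code of your own. Each camera call takes 0.05 s, during which the arm holds its last target. There are 200 camera calls.

TASK

The strip feeder has been indexed one notch too far: with a fingertip, push its red-knobbed lever over to the right until the pawl is lifted out of the ratchet wheel and stays thrown back, then push a bar of the star handle so that the wheel turns backward one notch (its top going right). Push the lever back so that the pawl drops to the bottom of that next notch, and leave the tooth up against the pawl. Push gently and pinch nothing; the feeder and the other things on the table stay where they are.

Things in the scene. Friction and masses are not known exactly. Their poses are not given: they have to be found in the camera images.
- feeder: Dark green bench strip feeder, 172 x 140 x 220 mm, about 7.6 kg, loose on rubber feet. Origin: centre of its underside. Its x points away from the robot at yaw 0; 'left' and 'right' mean its +y and -y. Two cheek plates carry rollers along x. On the robot's side, nearest first: star handle (plane x -88 mm), ratchet wheel with the pawl over it (x -47), front cheek (x -36 to -26).
- wheel (a joint): Angle of ratchet wheel and star handle about the feeder's x, at y 0, z 100 mm. Falls as it turns backward (top going right). 12 teeth, 0.524 rad a notch, tip radius 50, root 41 mm. At 0 a tooth's steep face stands against the seated pawl, at -0.524 the next one. Starts at 0.02 to 0.15. A brake (0.14 N m) keeps it where left. The pawl, when down, stops it going backward only.
- pawl (a joint): Lift of the pawl about its pivot at (x -47, y -65, z 158) mm of the feeder. 0: nose at the bottom of a notch; about 0.15: nose on a tooth's tip; 1.06: thrown back on its stop. The knob is heavy: above about 0.6 it falls to the stop and stays there, below that it falls back on the wheel.
- pawl_knob (a point): Centre of the red ball, 20 mm across, on the pawl's lever (8 mm steel rod, ball centre 52 mm from the pivot). The lever leans 0.48 rad left of upright with the pawl at 0, 0.58 rad right when thrown back. Under 2 N on the ball swings it; the pawl's nose rises as the ball goes right.
- bar_end (a point): Centre of the black ball, 18 mm across, on that bar of the star handle which stands nearest to upright, leaning left by 0.30 rad + wheel. Four bars at right angles (9 mm steel rods, ball centre 75 mm from the axis), in the plane x -88 mm of the feeder. A sideways push of 2 to 3 N near the end turns the wheel.
- hub (a point): Point on the wheel's axis in the plane of the star handle's bars, 100 mm above the table; the hub there is 40 mm across.
- spool: Bystander: upright thread spool, black thread, white flanges, 36 mm across and 45 mm high, left of the feeder; origin at the centre of its underside.
- chalk: Bystander: white tailor's chalk, 11 x 50 x 11 mm, on the white cutting pad.
- awl: Bystander: awl with an orange handle, 144 mm long, on the white cutting pad.
- tape_roll: Bystander: black roll of tape, 62 mm across, 19 mm high, behind the feeder at the right.
- glue_brush: Bystander: glue brush, 173 mm long, behind the feeder.
- shears: Bystander: tailor's shears, 258 mm long, at the far left.

How it is judged:
On the way, in this order (a step that is already met when the one before it is completed fails the run):
1. the pawl is thrown back clear of the wheel and stays there (value of joint pawl above 0.9 rad and value of joint wheel above -0.1 rad), for 0.3 s.
2. with the pawl up, the wheel is turned backward (value of joint pawl above 0.7 rad and value of joint wheel below -0.2 rad), for 0.1 s.
At the end, for the whole second after the job is handed in: The pawl lies down in the next notch (pawl below 0.06 rad, 4 mm at its nose), the wheel is one notch back with the tooth's steep face within 0.09 rad (5 mm) of the pawl (wheel between -0.57 and -0.43 rad) and at rest; the feeder stands within 12 mm of where it stood (value of joint pawl below 0.06 rad and value of joint wheel between -0.57 and -0.43 rad and velocity of joint wheel between -0.05 and 0.05 rad/s and distance of feeder from where it was at the start of the episode below 0.012 m); the robot touches nothing.
It fails at once if the wheel is turned back two notches or more (value of joint wheel below -1 rad).
It fails at once if the pawl or its lever is pinched or forced (over 30 N from the fingers) (contact force between the fingers and pawl above 30 N).
It fails at once if the star handle or wheel is pinched or forced (over 32 N from the fingers) (contact force between the fingers and wheel above 32 N).
It fails at once if the feeder is lifted, tipped or shoved away (distance of feeder from where it was at the start of the episode above 0.015 m or angle between feeder's own z axis and vertical above 0.06 rad).
It fails at once if one of the bystanders is lifted or moved by more than 30 mm, or the spool is knocked over (distance of any of spool, chalk, awl, tape_roll, glue_brush, shears from where it was at the start of the episode above 0.03 m or angle between spool's own z axis and vertical above 0.5 rad).
It also fails if it takes over 70 s, if anything falls off the work surface, if the arm or the gripper's body presses on something with over 40 N, if the wrist force passes 120 N, or if a joint passes its speed limit or range.

## Working session

There is one attempt and no reset: what is moved stays moved. The work goes in short steps, Python scripts to look and compute and a tool call to move; the robot and the scene stay as the last step left them, time stands still between calls to the robot, and variables do not carry over. Pictures are saved under pics/ and viewed, at most 10 in all, crops included, and the job is handed in when it is done.

Besides the shell and the picture viewer there is one more tool, called after ">>>" as name(argument=value, ...), one argument or row to a line, values as JSON. send_rows: Moves the arm, as the interface text tells. Its arguments: {"type":"object","properties":{"steps":{"type":"array","items":{"type":"number"}},"grip_force":{"type":"number"}},"required":["steps"]}

```bash
mkdir -p pics; cat > h.py <<'E'
import numpy as np, cv2
from plant import bot
def ray(c,u,v):
    K=np.array([[c["fx"],0,c["cx"]],[0,c["fy"],c["cy"]],[0,0,1]]);
    p=cv2.undistortPoints(np.array([[[u,v]]],float),K,np.array(c["D"],float))[0,0]
    R=np.array(c["rotation"]); R=R if R.shape==(3,3) else cv2.Rodrigues(R)[0]
    d=R@np.array([p[0],p[1],1.]); return np.array(c["position"],float),d/np.linalg.norm(d)
def onplane(c,u,v,z):
    o,d=ray(c,u,v); return o+d*(z-o[2])/d[2]
def tri(rs):
    A=sum(np.eye(3)-np.outer(d,d) for o,d in rs); b=sum((np.eye(3)-np.outer(d,d))@o for o,d in rs)
    p=np.linalg.solve(A,b); return p,[np.linalg.norm((np.eye(3)-np.outer(d,d))@(p-o)) for o,d in rs]
E
python3 - <<'E'
from h import *
s=bot.observe(); print({k:np.round(v,3) for k,v in s.items()})
for n in("scene","top"):
    c=bot.read_camera(n); cv2.imwrite(f"pics/{n}0.png",c["pixels"]); print(n,c["fx"],c["position"],np.round(c["rotation"],3).tolist())
E
```

```text
{'clock': np.float64(0.0), 'joint_pos': array([-1.395,  0.314,  0.045,  1.304, -0.   ,  1.431]), 'qvel': array([-0.   , -0.001, -0.   ,  0.002,  0.002, -0.002]), 'joint_torque': array([-1.0000e-03, -4.8062e+01,  2.9854e+01,  1.9000e-02, -0.0000e+00,
        0.0000e+00]), 'position': array([ 0.178, -0.546,  0.23 ]), 'tool_rot': array([-3.101, -0.494,  0.   ]), 'force': array([-0.376, -0.071,  1.07 ]), 'wrist_torque': array([ 0.025, -0.011,  0.029]), 'grip_force': np.float64(0.0), 'finger_gap': np.float64(0.996)}
scene 492.9433346196005 [ 0.10453424 -0.87355993  0.81732295] [-2.034, 0.481, -0.292]
top 428.81035773938635 [0.42335918 0.19470262 1.21102205] [-2.16, 2.035, -0.238]
```

View pics/scene0.png

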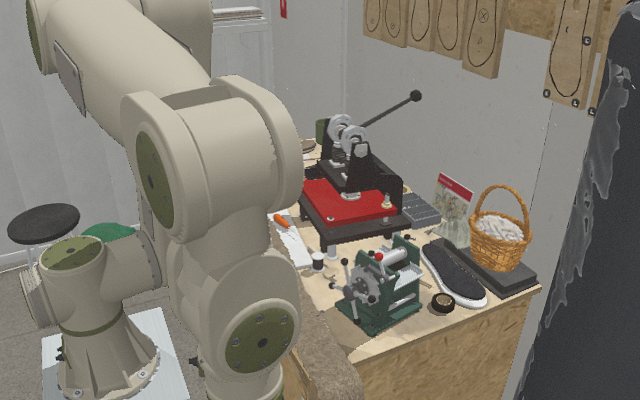

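View pics/top0.png

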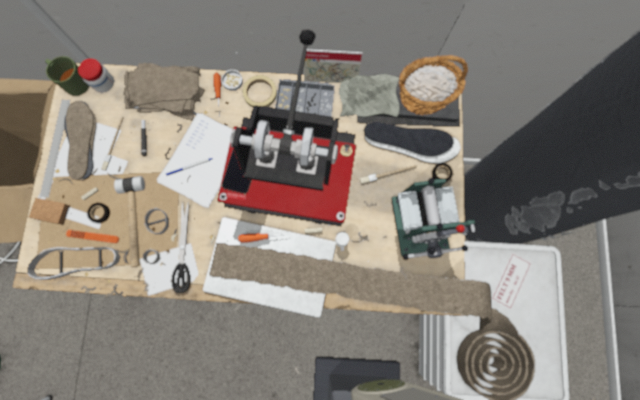

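The scene view shows the feeder at about (380,285) with the red knob near (379,257). In the top view the feeder is at about (430,220) with the red knob near (460,228). I'll crop both next.

```bash
python3 - <<'E'
from h import *
ims=[]
C={n:bot.read_camera(n) for n in("scene","top")}
for n,(x,y,w) in {"scene":(325,225,110),"top":(380,170,110)}.items():
    im=C[n]["pixels"][y:y+w,x:x+w]; ims.append(cv2.resize(im,(400,400)if 0 else (396,396),interpolation=cv2.INTER_CUBIC))
    hsv=cv2.cvtColor(im,cv2.COLOR_BGR2HSV)
    m=(((hsv[...,0]<8)|(hsv[...,0]>172))&(hsv[...,1]>140)&(hsv[...,2]>90)).astype(np.uint8)
    k,l,st,ce=cv2.connectedComponentsWithStats(m)
    print(n,[(st[i].tolist(),(ce[i]+[x,y]).round(1)) for i in range(1,k) if st[i,4]>8])
cv2.imwrite("pics/crop0.png",np.hstack(ims))
E
```

```text
scene [([1, 0, 14, 3, 25], array([331.3, 225.6])), ([50, 28, 8, 8, 50], array([378.3, 256.2]))]
top [([76, 55, 8, 7, 46], array([459.9, 228. ]))]
```

View pics/crop0.png

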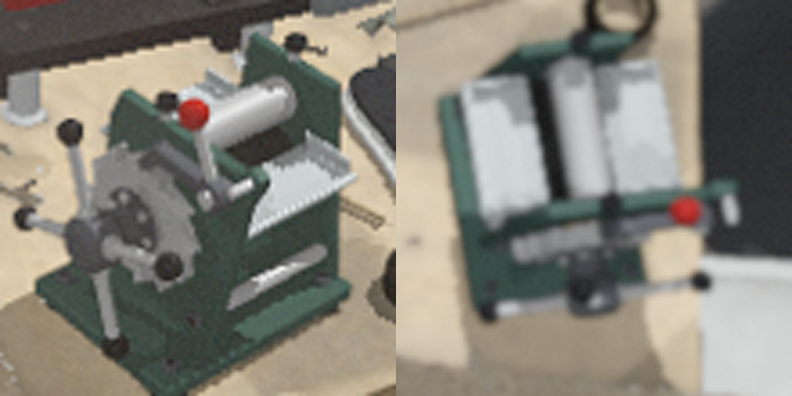

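The crop shows the red knob, leaning left, at scene (378.3,256.2) and top (459.9,228). The scene star balls are: upper (344.4,261.4), left (331.1,285.6), right (371.7,298.9), bottom (357.2,320.8). The top view shows the left ball at (405.6,256.4) and the right ball at (465,248).

```bash
python3 - <<'E'
from h import *
C={n:bot.read_camera(n) for n in("scene","top")}
T=lambda a,b:tri([ray(C["scene"],*a),ray(C["top"],*b)])
P={}
for n,a,b in [("knob",(378.3,256.2),(459.9,228)),("left",(331.1,285.6),(405.6,256.4)),("right",(371.7,298.9),(465,248))]:
    p,e=T(a,b); P[n]=p; print(n,p.round(4),np.round(e,4))
h=(P["left"]+P["right"])/2; d=P["left"]-P["right"]; print("hub",h.round(4),"len",np.linalg.norm(d))
yaw=np.arctan2(-d[0],d[1]); th=np.arctan2(-d[2],np.hypot(d[0],d[1])); print("yaw",yaw,"lean",th,"wheel",th-.3)
ex=np.array([np.cos(yaw),np.sin(yaw),0]);ey=np.array([-ex[1],ex[0],0])
def proj(n,p):
    c=C[n];K=np.array([[c["fx"],0,c["cx"]],[0,c["fy"],c["cy"]],[0,0,1]]);R=cv2.Rodrigues(np.array(c["rotation"]))[0]
    return cv2.projectPoints(np.array([R.T@(p-c["position"])]),np.zeros(3),np.zeros(3),K,np.array(c["D"]))[0].ravel().round(1)
up=h+.075*(np.sin(th)*ey+np.cos(th)*np.array([0,0,1])); print("up",up,proj("scene",up),proj("top",up), "hub px",proj("scene",h))
o=h+.088*ex; o[2]=0; print("origin",o,"knob in feeder",np.dot(P["knob"]-o,ex),np.dot(P["knob"]-o,ey),P["knob"][2])
for k in P: print(k,np.dot(P[k]-o,ex),np.dot(P[k]-o,ey),P[k][2])
E
```

```text
knob [ 0.5982 -0.1399  0.2035] [0.0008 0.0008]
left [ 0.5364 -0.0382  0.0727] [0.001 0.001]
right [ 0.562  -0.1783  0.126 ] [0.0001 0.0001]
hub [ 0.5492 -0.1082  0.0993] len 0.15207017906155307
yaw 0.18108136851789908 lean 0.3583945411218794 wheel 0.05839454112187942
up [ 0.54443784 -0.0823369   0.16958265] [344.  261.5] [431.9 251. ] hub px [350.5 291.9]
origin [ 0.63573687 -0.09236638  0.        ] knob in feeder -0.045483748800298596 -0.03994721446563931 0.20354933562063054
knob -0.045483748800298596 -0.03994721446563931 0.20354933562063054
left -0.08800000000000006 0.07120390959453846 0.07267713929967104
right -0.08800000000000006 -0.07120390959453843 0.1260189839774097
```

Everything checks against the given geometry: the knob is within 1.5 mm and the hub height is 99 mm. The wheel reads about 0.06. Next I compute the first moves and check the cheek height.

```bash
cat >> h.py <<'E'
yaw=0.181; O=np.array([0.6357,-0.0924,0]); ex=np.array([np.cos(yaw),np.sin(yaw),0]); ey=np.array([-ex[1],ex[0],0]); ez=np.array([0,0,1.])
def f2w(x,y,z): return O+(x*ex+y*ey)/1000+ez*z/1000
def w2f(p): d=np.array(p)-O; return np.array([d@ex,d@ey,p[2]])*1000
def shift(target):
    s=bot.observe(); R=cv2.Rodrigues(np.array(s["tool_rot"]))[0]
    print("feeder-frame tcp",w2f(s["position"]).round(1),"clock",s["clock"],"F",np.round(s["force"],2))
    print("tool shift",(R.T@(target-s["position"])).round(4),"spin",round(float((lambda a:(a+np.pi)%(2*np.pi)-np.pi)(np.arctan2(R[1,0],R[0,0])-yaw)),4))
E
python3 - <<'E'
from h import *
C={n:bot.read_camera(n) for n in("scene","top")}
for a,b in [((398.6,275),(474.2,222.8)),((360.6,250.8),(399.7,229.2))]:
    p,e=tri([ray(C["scene"],*a),ray(C["top"],*b)]); print("cheek corner",w2f(p).round(1),np.round(e,4))
shift(f2w(-49,10,280))
E
```

```text
cheek corner [-32.  -89.1 175.3] [0.0015 0.0015]
cheek corner [ -9.7  79.6 133.8] [0.0137 0.0137]
feeder-frame tcp [-531.4 -364.4  231.2] clock 0.4 F [-0.95 -0.06  0.02]
tool shift [ 0.5284 -0.3062 -0.0488] spin 0.1348
```

>>> send_rows(
  steps=[0,0,-0.03,0,1,0.03,-0.02,-0.05,0.01,1,0.07,-0.04,-0.05,0.02,1,0.11,-0.06,-0.05,0.03,1,0.15,-0.09,-0.05,0.04,1,0.19,-0.11,-0.05,0.05,1,0.23,-0.13,-0.05,0.06,1,0.27,-0.16,-0.05,0.07,1,0.31,-0.18,-0.05,0.08,1,0.35,-0.2,-0.05,0.09,1,0.39,-0.23,-0.05,0.1,1,0.43,-0.25,-0.05,0.11,1,0.47,-0.27,-0.05,0.12,1,0.5,-0.29,-0.05,0.13,1,0.52,-0.3,-0.05,0.135,1,0.528,-0.306,-0.05,0.135,1,0.528,-0.306,-0.05,0.135,1,0.528,-0.306,-0.05,0.135,1],
  grip_force=20,
)

```text
clock: 2.2
position: [0.5848, -0.0923, 0.2812]
tool_rot: [3.129, 0.283, -0.001]
force: [-0.8, -0.7, -0.4]
finger_gap: -0.003
grip_force: 0.0
```

```bash
python3 - <<'E'
from h import *
shift(f2w(-49,5,196))
c=bot.read_camera("wrist"); t=bot.read_camera("scene")
cv2.imwrite("pics/w1.png",np.hstack([cv2.resize(c["pixels"],(480,300)),cv2.resize(t["pixels"][180:360,280:460],(300,300))]))
print(bot.observe()["finger_gap"])
E
```

```text
feeder-frame tcp [-50.    9.2 281.2] clock 2.2 F [-0.77 -0.71 -0.43]
tool shift [0.0011 0.0042 0.0852] spin -0.0005
-0.0032791589233880526
```

View pics/w1.png

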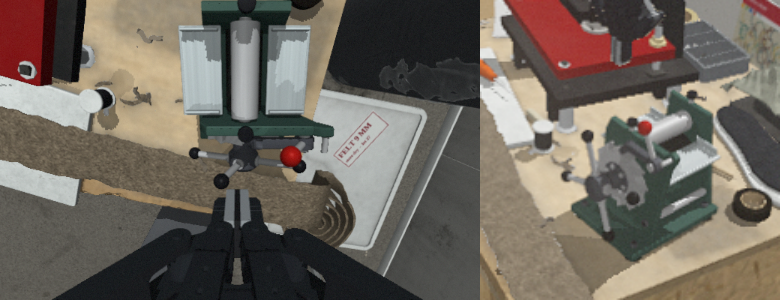

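```bash
python3 - <<'E'
from h import *
t=bot.read_camera("scene"); s=bot.observe()
c=t;K=np.array([[c["fx"],0,c["cx"]],[0,c["fy"],c["cy"]],[0,0,1]]);R=cv2.Rodrigues(np.array(c["rotation"]))[0]
print(cv2.projectPoints(np.array([R.T@(s["position"]-c["position"])]),np.zeros(3),np.zeros(3),K,np.array(c["D"]))[0].ravel())
cv2.imwrite("pics/s2.png",t["pixels"])
E
```

```text
[363.86792132 216.61035581]
```

View pics/s2.png

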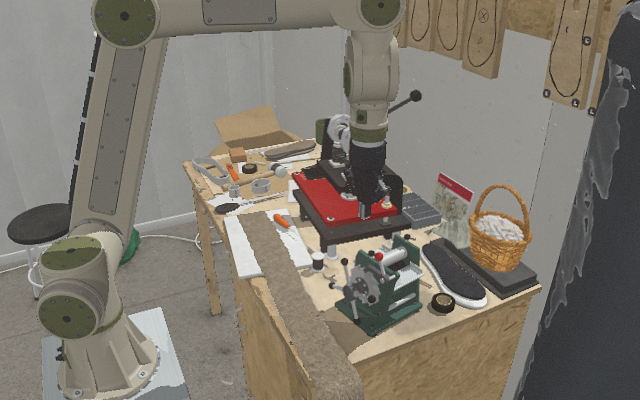

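The picture confirms the gripper tips at (364,216), matching the projection. I'll descend left of the knob.

>>> send_rows(
  steps=[0.001,0,0.02,0,1,0.001,0,0.04,0,1,0.001,0,0.06,0,1,0.001,0,0.075,0,1,0.001,0,0.084,0,1,0.001,0.005,0.084,0,1,0.001,0.01,0.084,0,1,0.001,0.014,0.084,0,1,0.001,0.018,0.084,0,1,0.001,0.022,0.084,0,1,0.001,0.026,0.084,0,1,0.001,0.03,0.084,0,1,0.001,0.034,0.084,0,1,0.001,0.034,0.084,0,1],
)

```text
clock: 3.75
position: [0.5929, -0.1253, 0.1978]
tool_rot: [3.128, 0.283, 0.001]
force: [0.1, 0.5, 0.8]
finger_gap: 0.0
grip_force: 0.4
```

```bash
cat >> h.py <<'E'
def knob():
    r=[];px=[]
    for n,(x,y,w,hh) in {"scene":(350,232,80,60),"top":(420,200,80,60)}.items():
        c=bot.read_camera(n); im=c["pixels"][y:y+hh,x:x+w]; hsv=cv2.cvtColor(im,cv2.COLOR_BGR2HSV)
        m=(((hsv[...,0]<8)|(hsv[...,0]>172))&(hsv[...,1]>140)&(hsv[...,2]>90)).astype(np.uint8)
        k,l,st,ce=cv2.connectedComponentsWithStats(m)
        if k<2: print(n,"no red"); continue
        i=1+np.argmax(st[1:,4]); px.append((n,st[i,4],(ce[i]+[x,y]).round(1))); r.append(ray(c,*(ce[i]+[x,y])))
    print(px)
    if len(r)==2:
        p,e=tri(r); q=w2f(p); print("knob f",q.round(1),"err",np.round(e,4)); print("pawl",.48+np.arctan2(-(q[1]+65),q[2]-158))
E
python3 - <<'E'
from h import *
shift(f2w(-49,-52,196)); knob()
E
```

```text
feeder-frame tcp [-48.1 -24.6 197.8] clock 3.75 F [0.14 0.47 0.76]
tool shift [-0.0009  0.0274  0.0018] spin -0.0003
top no red
[('scene', np.int32(50), array([380.8, 256.3]))]
```

The scene view shows the knob has begun to move. I'll continue slowly.

>>> send_rows(
  steps=[0,0.004,0.001,0,1,0,0.008,0.001,0,1,0,0.012,0.001,0,1,0,0.016,0.001,0,1,0,0.02,0.001,0,1,0,0.024,0.001,0,1,0,0.028,0.001,0,1,0,0.032,0.001,0,1,0,0.036,0.001,0,1,0,0.036,0.001,0,1,0,0.036,0.001,0,1],
)

```text
clock: 4.95
position: [0.5989, -0.1605, 0.1962]
tool_rot: [-3.129, -0.283, 0.0]
force: [-0.4, -0.8, 0.1]
finger_gap: 0.001
grip_force: 0.0
```

```bash
python3 - <<'E'
from h import *
shift(f2w(-88,60,230)); knob()
E
```

```text
feeder-frame tcp [-48.4 -60.4 196.2] clock 4.95 F [-0.38 -0.82  0.08]
tool shift [-0.0396 -0.1203 -0.0338] spin -0.0004
top no red
[('scene', np.int32(69), array([395.1, 268.3]))]
```

>>> send_rows(
  steps=[0,-0.005,-0.02,0,1,0,-0.01,-0.04,0,1,-0.01,-0.04,-0.04,0,1,-0.03,-0.08,-0.04,0,1,-0.04,-0.11,-0.04,0,1,-0.04,-0.12,-0.04,0,1,-0.04,-0.12,-0.04,0,1],
)

```text
clock: 5.75
position: [0.538, -0.0483, 0.2368]
tool_rot: [3.128, 0.287, 0.002]
force: [0.4, 0.3, 0.5]
finger_gap: 0.002
grip_force: 0.0
```

```bash
python3 - <<'E'
from h import *
shift(f2w(-88,55,160)); knob()
t=bot.read_camera("scene")["pixels"]; u=bot.read_camera("top")["pixels"]
cv2.imwrite("pics/s3.png",np.hstack([cv2.resize(i,(396,396),interpolation=cv2.INTER_CUBIC) for i in (t[225:335,325:435],u[170:280,380:490])]))
E
```

```text
feeder-frame tcp [-88.2  61.  236.8] clock 5.75 F [0.42 0.28 0.51]
tool shift [0.0001 0.0059 0.0768] spin 0.0022
top no red
[('scene', np.int32(68), array([395.1, 268.2]))]
```

View pics/s3.png

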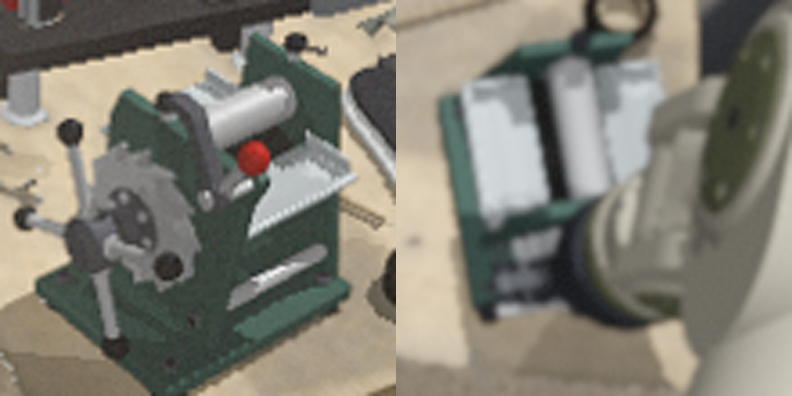

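The picture shows the red knob at crop (253,158), pawl thrown back, wheel unchanged. Next I build a wheel-angle measurement and descend left of the upper bar.

>>> send_rows(
  steps=[0,0,0.02,0,1,0,0,0.04,0,1,0,0,0.06,0,1,0,0,0.072,0,1,0,0,0.077,0,1,0,0,0.077,0,1],
)

```text
clock: 6.55
position: [0.538, -0.05, 0.1587]
tool_rot: [-3.129, -0.283, 0.002]
force: [-0.6, 0.6, 0.9]
finger_gap: -0.0
grip_force: 0.0
```

```bash
cat >> h.py <<'E'
def wheel():
    c=bot.read_camera("scene"); x,y=320,245; im=c["pixels"][y:y+90,x:x+75]
    m=(im.max(2)<62).astype(np.uint8); k,l,st,ce=cv2.connectedComponentsWithStats(m)
    for i in range(1,k):
        if not 12<=st[i,4]<=90: continue
        u=ce[i]+[x,y]; o,d=ray(c,*u); t=((f2w(-88,0,0)-o)@ex)/(d@ex); q=w2f(o+d*t); r=np.hypot(q[1],q[2]-100)
        if 60<r<88:
            a=np.arctan2(q[1],q[2]-100); print("ball px",u.round(1),"area",st[i,4],"y,z",q[1:].round(1),"r",r.round(1),"wheel(mod 90deg)",round((a-.3+.9)%(np.pi/2)-.9,3))
E
python3 - <<'E'
from h import *
shift(f2w(-88,25,160)); wheel(); knob()
E
```

```text
feeder-frame tcp [-88.5  59.3 158.7] clock 6.55 F [-0.57  0.62  0.87]
tool shift [ 0.0005  0.0343 -0.0013] spin -0.0008
ball px [344.1 261.4] area 25 y,z [ 25.9 170. ] r 74.6 wheel(mod 90deg) 0.054
ball px [371.4 299. ] area 41 y,z [-70.3 125.2] r 74.7 wheel(mod 90deg) 0.044
ball px [356.8 321.1] area 40 y,z [-26.5  29.3] r 75.5 wheel(mod 90deg) 0.059
top no red
[('scene', np.int32(69), array([395. , 268.3]))]
```

>>> send_rows(
  steps=[0,0.005,0,0,1,0,0.008,0,0,1,0,0.011,0,0,1,0,0.014,0,0,1,0,0.017,0,0,1,0,0.02,0,0,1,0,0.023,0,0,1,0,0.026,0,0,1,0,0.029,0,0,1,0,0.032,0,0,1,0,0.034,0,0,1,0,0.034,0,0,1],
)

```text
clock: 7.9
position: [0.5443, -0.0836, 0.1592]
tool_rot: [3.128, 0.283, -0.0]
force: [0.1, 0.1, 0.7]
finger_gap: 0.003
grip_force: 0.3
```

```bash
python3 - <<'E'
from h import *
shift(f2w(-88,12,160)); wheel(); knob()
E
```

```text
feeder-frame tcp [-88.4  25.1 159.2] clock 7.9 F [0.07 0.13 0.7 ]
tool shift [ 0.0004  0.0131 -0.0008] spin -0.0007
ball px [372.2 308.7] area 57 y,z [-74.9 100.9] r 74.9 wheel(mod 90deg) -0.288
ball px [350.4 317.2] area 30 y,z [-2.9 24.5] r 75.6 wheel(mod 90deg) -0.261
top no red
[('scene', np.int32(70), array([395.1, 268.3]))]
```

>>> send_rows(
  steps=[0,0.003,0,0,1,0,0.006,0,0,1,0,0.008,0,0,1,0,0.01,0,0,1,0,0.012,0,0,1,0,0.013,0,0,1,0,0.013,0,0,1],
)

```text
clock: 8.75
position: [0.5466, -0.0961, 0.1592]
tool_rot: [3.128, 0.283, -0.0]
force: [0.5, 1.4, 0.8]
finger_gap: -0.002
grip_force: 0.5
```

```bash
python3 - <<'E'
from h import *
shift(f2w(-88,40,160)); wheel()
E
```

```text
feeder-frame tcp [-88.3  12.4 159.2] clock 8.75 F [0.52 1.43 0.78]
tool shift [ 0.0003 -0.0276 -0.0008] spin -0.0004
ball px [372.1 312.6] area 61 y,z [-75.5  90.1] r 76.2 wheel(mod 90deg) -0.43
ball px [347.  314.2] area 30 y,z [ 9.9 24.7] r 76.0 wheel(mod 90deg) -0.431
```

>>> send_rows(
  steps=[0,0.001,0,0,1,0,0.002,0,0,1,0,0.0025,0,0,1,0,0.0025,0,0,1,0,-0.01,0,0,1,0,-0.02,0,0,1,0,-0.02,-0.04,0,1,0,-0.02,-0.08,0,1,0,-0.02,-0.09,0,1],
)

```text
clock: 9.7
position: [0.5446, -0.0758, 0.2539]
tool_rot: [3.126, 0.285, 0.01]
force: [-0.1, 0.5, -0.2]
finger_gap: 0.0
grip_force: 0.0
```

```bash
python3 - <<'E'
from h import *
shift(f2w(-48,-132,250)); wheel(); knob()
E
```

```text
feeder-frame tcp [-86.6  32.8 253.9] clock 9.7 F [-0.06  0.49 -0.21]
tool shift [0.0385 0.1648 0.0047] spin 0.0008
ball px [355.  268.5] area 25 y,z [-12.2 172.8] r 73.8 wheel(mod 90deg) -0.467
ball px [346.1 313.7] area 28 y,z [13.3 23.9] r 77.2 wheel(mod 90deg) -0.473
ball px [371.6 313.2] area 57 y,z [-74.2  87.4] r 75.2 wheel(mod 90deg) -0.468
top no red
[('scene', np.int32(68), array([395. , 268.3]))]
```

>>> send_rows(
  steps=[0.01,0.03,0,0,1,0.02,0.07,0,0,1,0.03,0.11,0,0,1,0.037,0.15,0,0,1,0.037,0.165,0,0,1,0.037,0.167,0,0,1,0.037,0.167,0.02,0,1,0.037,0.167,0.04,0,1,0.037,0.167,0.055,0,1,0.037,0.167,0.058,0,1,0.037,0.167,0.058,0,1],
)

```text
clock: 10.95
position: [0.6085, -0.2321, 0.1906]
tool_rot: [-3.127, -0.285, 0.003]
force: [0.1, -0.5, 0.6]
finger_gap: 0.001
grip_force: 0.0
```

```bash
python3 - <<'E'
from h import *
shift(f2w(-48,-100,194)); wheel(); knob()
E
```

```text
feeder-frame tcp [ -51.9 -132.6  190.6] clock 10.95 F [ 0.06 -0.47  0.57]
tool shift [ 0.0039 -0.0326 -0.0033] spin 0.001
ball px [355.6 269.7] area 12 y,z [-14.5 171. ] r 72.5 wheel(mod 90deg) -0.501
ball px [371.6 313.1] area 54 y,z [-74.2  87.5] r 75.3 wheel(mod 90deg) -0.467
ball px [346.1 313.9] area 27 y,z [13.  23.7] r 77.4 wheel(mod 90deg) -0.468
[('scene', np.int32(68), array([395. , 268.3])), ('top', np.int32(57), array([481.3, 225.5]))]
knob f [-45.5 -92.7 202.2] err [0.0008 0.0008]
pawl 1.039339993191294
```

>>> send_rows(
  steps=[0.004,-0.01,-0.003,0,1,0.004,-0.015,-0.003,0,1,0.004,-0.019,-0.003,0,1,0.004,-0.023,-0.003,0,1,0.004,-0.027,-0.003,0,1,0.004,-0.031,-0.003,0,1,0.004,-0.035,-0.003,0,1,0.004,-0.038,-0.003,0,1,0.004,-0.041,-0.003,0,1,0.004,-0.044,-0.003,0,1,0.004,-0.047,-0.003,0,1,0.004,-0.05,-0.003,0,1,0.004,-0.05,-0.003,0,1,0.004,-0.05,-0.003,0,1],
)

```text
clock: 12.5
position: [0.6043, -0.1837, 0.1942]
tool_rot: [3.129, 0.284, -0.0]
force: [0.2, -0.7, -0.3]
finger_gap: -0.0
grip_force: 0.0
```

```bash
python3 - <<'E'
from h import *
shift(f2w(-48,-100,250)); wheel(); knob()
E
```

```text
feeder-frame tcp [-47.3 -84.2 194.2] clock 12.5 F [ 0.2  -0.75 -0.26]
tool shift [-0.0007  0.0158 -0.0558] spin 0.0001
ball px [354.7 269.4] area 15 y,z [-11.4 169.9] r 70.8 wheel(mod 90deg) -0.461
ball px [346.  313.7] area 28 y,z [13.7 23.7] r 77.6 wheel(mod 90deg) -0.477
ball px [371.6 313.2] area 55 y,z [-74.   87.3] r 75.1 wheel(mod 90deg) -0.47
[('scene', np.int32(49), array([378.3, 256.3])), ('top', np.int32(49), array([460.1, 228. ]))]
knob f [-45.6 -40.4 203.7] err [0.0009 0.0009]
pawl -0.014497755055731643
```

The pawl is seated (knob at its original place) and the wheel is at −0.47. Now I go round to ease the tooth up against the pawl.

>>> send_rows(
  steps=[0,0.01,-0.01,0,1,0,0.01,-0.04,0,1,0,0.005,-0.06,0,1,-0.01,-0.03,-0.06,0,1,-0.03,-0.07,-0.06,0,1,-0.04,-0.1,-0.06,0,1,-0.04,-0.12,-0.06,0,1,-0.04,-0.12,-0.06,0,1,-0.04,-0.12,-0.03,0,1,-0.04,-0.12,0,0,1,-0.04,-0.12,0.02,0,1,-0.04,-0.12,0.034,0,1,-0.04,-0.12,0.034,0,1],
)

```text
clock: 13.95
position: [0.5422, -0.0735, 0.158]
tool_rot: [-3.128, -0.282, 0.006]
force: [-0.8, 1.0, -0.9]
finger_gap: -0.002
grip_force: 0.0
```

```bash
python3 - <<'E'
from h import *
shift(f2w(-88,10,160)); wheel(); knob()
E
```

```text
feeder-frame tcp [-88.5  35.4 158. ] clock 13.95 F [-0.82  1.04 -0.87]
tool shift [ 0.0006  0.0254 -0.0021] spin -0.0011
ball px [355.  268.6] area 29 y,z [-12.4 172.8] r 73.8 wheel(mod 90deg) -0.468
ball px [346.1 313.8] area 30 y,z [13.3 23.8] r 77.4 wheel(mod 90deg) -0.473
ball px [371.6 313.2] area 55 y,z [-74.   87.3] r 75.1 wheel(mod 90deg) -0.47
top no red
[('scene', np.int32(50), array([378.4, 256.3]))]
```

>>> send_rows(
  steps=[0,0.008,0,0,1,0,0.016,0,0,1,0,0.02,0,0,1,0,0.023,0,0,1,0,0.025,0,0,1,0,0.026,0,0,1,0,0.027,0,0,1,0,0.028,0,0,1,0,0.0285,0,0,1,0,0.0285,0,0,1],
)

```text
clock: 15.1
position: [0.5484, -0.1009, 0.1602]
tool_rot: [-3.129, -0.284, 0.0]
force: [0.5, 1.9, -0.3]
finger_gap: 0.003
grip_force: 1.0
```

```bash
python3 - <<'E'
from h import *
shift(f2w(-88,6,160)); wheel(); knob()
E
```

```text
feeder-frame tcp [-87.4   7.4 160.2] clock 15.1 F [ 0.49  1.9  -0.29]
tool shift [-0.0006  0.0014  0.0002] spin 0.0
ball px [345.6 313.1] area 27 y,z [15.  24.5] r 77.0 wheel(mod 90deg) -0.496
ball px [371.5 313.9] area 57 y,z [-74.  85.] r 75.5 wheel(mod 90deg) -0.5
top no red
[('scene', np.int32(49), array([378.3, 256.3]))]
```

>>> send_rows(
  steps=[0,0.0005,0,0,1,0,0.001,0,0,1,0,0.0015,0,0,1,0,0.0015,0,0,1],
)

```text
clock: 15.65
position: [0.5486, -0.1021, 0.1602]
tool_rot: [-3.128, -0.284, 0.0]
force: [-0.8, 4.6, -0.1]
finger_gap: 0.0
grip_force: 2.1
```

>>> send_rows(
  steps=[0,-0.008,0,0,1,0,-0.02,0,0,1,0,-0.025,-0.03,0,1,0,-0.025,-0.07,0,1,-0.03,-0.025,-0.1,0,1,-0.06,-0.025,-0.12,0,1,-0.06,-0.025,-0.12,0,1,-0.06,-0.025,-0.12,0,1],
)

```text
clock: 16.45
position: [0.4855, -0.0886, 0.2811]
tool_rot: [3.127, 0.283, 0.004]
force: [0.1, 0.1, -0.2]
finger_gap: 0.0
grip_force: 0.0
```

```bash
python3 - <<'E'
from h import *
shift(f2w(-88,6,160)); wheel(); knob()
t=bot.read_camera("scene")["pixels"]
cv2.imwrite("pics/s4.png",cv2.resize(t[225:335,325:435],(594,594),interpolation=cv2.INTER_CUBIC))
E
```

```text
feeder-frame tcp [-147.1   30.7  281.1] clock 16.45 F [ 0.12  0.09 -0.17]
tool shift [0.0588 0.0245 0.1213] spin -0.0005
ball px [356.  269.8] area 24 y,z [-16.  171.7] r 73.4 wheel(mod 90deg) -0.52
ball px [345.1 312.7] area 28 y,z [17.1 24.4] r 77.5 wheel(mod 90deg) -0.523
ball px [371.4 314.5] area 57 y,z [-73.8  83.2] r 75.7 wheel(mod 90deg) -0.523
[('scene', np.int32(50), array([378.4, 256.4])), ('top', np.int32(43), array([459.7, 228.2]))]
knob f [-45.5 -39.9 202.9] err [0.0004 0.0004]
pawl -0.030407798036787947
```

View pics/s4.png

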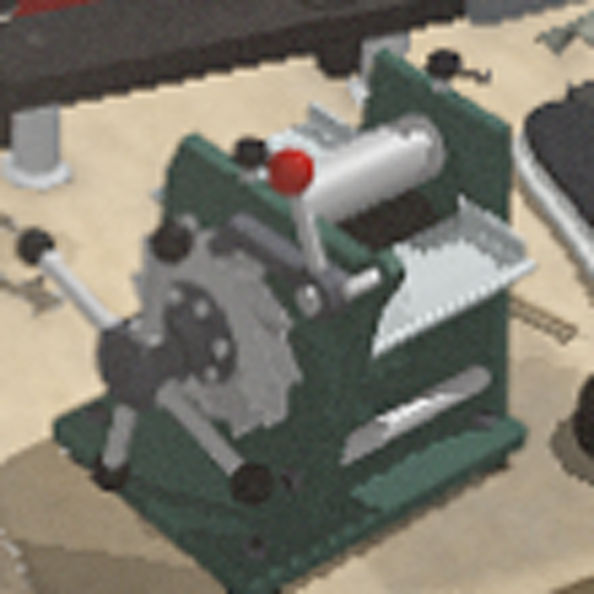

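The picture shows the pawl down on the wheel (knob at crop (290,170)), the star handle turned one notch, the feeder in place and the robot clear. The force rose to 4.6 N against the pawl stop. The wheel reads −0.522, so I'm handing in.

```bash
python3 -c "
from plant import bot
print(bot.finish_job())"
```

```text
the job is handed in; nothing more can be done
None
```

The job is handed in: the pawl was thrown back, the wheel turned back one notch (last measured at −0.52 rad), and the pawl dropped into that notch with the tooth against it. The robot was clear and the feeder had not visibly moved; no verdict came back.

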